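# Scoop up the stray fittings and tip the tray into the feed hopper

## Robot

A 7-joint arm with a two-finger parallel gripper is mounted at the origin on the work surface. World frame = base frame: x ahead of the robot, y to its left, z up, the work surface at z = 0. Lengths are in m, angles in rad, forces in N, time in s.
With the tool pointing down it reaches from about 0.4 to 0.875 m from the base axis. Payload 19.3 kg.
Tool frame: the origin (TCP) lies at the very end of the fingers, on their centre line; the grasp point (between the pads) lies 19 mm behind it; z points along the fingers, y is the line along which they close (so a half turn about z gives the same grasp; the last joint's range is limited). The gripper opens to 85 mm and grips with 20 to 120 N. Pads are 22 mm wide; open, the fingers measure 114 mm over their backs; the gripper's body (76 mm by 85 mm) begins 54 mm behind the grasp point. The pads swing forward as they close: fully open they stand 13 mm farther back than shut.
Start: joints at [1.103, 0.521, -0.036, 1.599, 0.021, 1.021, -0.113], TCP at [0.242, -0.576, 0.231] pointing down, gripper open.
Joint ranges: [-2.91, 2.91], [-0.3, 2.13], [-1.5, 1.42], [0.17, 2.43], [-1.26, 4.41], [0.16, 1.93], [-2.52, 2.52]. Speed limits (rad/s): [1.89, 1.89, 2.39, 2.39, 3.01, 3.01, 3.01].

## Interface

Orientations are given as [roll, pitch, yaw] about the fixed x, y, z axes, in that order (R = Rz(yaw) Ry(pitch) Rx(roll)).
In Python, from workcell import monitor, optics, job_done gives the robot as it stands.
- The arm moves only by the shell command python3 -m handwheel 'ROWS' [FORCE]. ROWS is JSON, a list of rows, each an object of numbers: "dx", "dy", "dz": the shift along the tool's x, y, z in cm; "wx", "wy", "wz": the turn, a rotation vector about the tool's x, y, z in rad; "claw": the opening in per cent of the stroke, from 0 (shut) to 100 (fully open). A call has 1 to 8 rows; each row shifts and turns the commanded pose from where the row before left it, along the tool's axes as they then stand; what a row does not reach is not made up. A row lasts 1/8 s, in which the tool goes at most 62.5 mm and 10.7 degrees, less where a joint would pass 70% of its speed; a pose out of reach is approached as far as the arm can. A call with a gripper value outside its range is refused whole. The fingers move at their own pace and stop on an object; FORCE is the grip in N (left out, the last holds). Time passes only in rows, so rows that do not move let the fingers close. It gives the time, the measured TCP pose, the force, the opening and the grip force at its end, in the units of the state.
- monitor.observe(): the state, without advancing time (a new reading comes with each control period).
- optics.grab_frame(name): name is "scene" or "top"; returns a dict with "frame" (480x640x3 uint8, blue, green, red), "fovy" (degrees; the focal length in pixels is half the picture's height over the tangent of half this angle, whatever the lens; pixels are square), "cx", "cy" (the principal point, pixels), "R" (3x3) and "t" (3): a world point X has camera coordinates R X + t. Camera axes: x right, y down, z forward; pixel columns grow to the right and rows downward; lengths in m; the calibration is good to about 2 mm. A picture is of the moment at which its call begins. There is no depth.
- job_done(): hands the job in; it is judged then, once.
Trained networks look in the newest picture that a camera, given by its name, has taken for a name from the list of things; names that differ only in an ending like _2 or _b are one class to them, and where a whole thing is asked for, a point or a joint stands for the part that bears it (a point fixed in the world has none). Each returns a list of dicts, best first, with "p" (0 to 1); they miss things now and then, are a little off and sometimes report something else, mostly with a low value. They report only what shows in the picture. A call takes as long as a camera call. They do not tell look-alikes from the thing itself.
- optics.masks_of(name, camera): "region" (480x640 bool, what is visible of it) and "rect" ([left, top, width, height] in pixels, round what is visible of it).
The state is a dict: "clock": time; "qpos": joint angles; "qd": joint speeds; "joint_efforts": joint torques, N m; "position": TCP position; "tool_rot": TCP orientation; "force": force on the tool from outside, world axes, zero at the start; "moment": the same for the moment, N m; "grip_width": finger opening in m; "finger_force": force on a finger pad.
Only numpy, scipy, OpenCV 4.12 (cv2) and the standard library are available. Lean on these libraries where they do the work, as an engineer would, in place of code of your own. Each camera call takes 0.05 s, during which the arm holds its last target. There are 200 camera calls.

## Task

First put the loose nut and the loose brass bush that lie on the bench into the scoop tray with the others. Then take the tray by its leaning blue handle, hold its lip low over the blue hopper, tip all six fittings in, and set the empty tray back level on its wooden stand, gently: neither dropped nor pressed down; let go. Leave the hatchet, the jar and the dressing stone where they are.

Things in the scene. Friction and masses are not known exactly. Their poses are not given: they have to be found in the camera images.
- tray: aluminium scoop tray, 250 g give or take 30 %, on the wooden stand, four fittings in it. Origin: underside of its floor; z up; +x is the pouring direction, within 30 deg of world +y at the start. Floor 4 mm thick, level from x = -65 to 50 mm, then ramps up 24 deg to the lip at x = 90. Walls 30 mm high at y = +-55 mm (4 mm thick) and at the back, x = -65. No wall at the front
- tray_grip (a point): point to pinch on the tray's blue plate handle; tray frame x -98, y 0, z 63 mm; axes as the tray's. Plate 12 mm thick, 45 wide along y, starts at x -67, z 24 and runs 76 mm up and back, leaning 38 deg from upright (direction x -0.616, z 0.788); this point is 50 mm along it. Pinch across the 12 mm, tool leaning along the plate; tipping 80 deg then leans it 42 deg the other way
- tray_lip (a point): middle of the tray's pouring lip, tray frame x +90, y 0, z 20 mm
- stand: fixed wooden block with black rubber top, 115 x 118 mm, 30 mm high, rigid (touch down slowly), on which the tray stands with its origin over the stand's; origin: centre of its underside; its +x is the tray's pouring direction to within 0.1 rad at the start
- hopper: fixed blue square feed hopper, open on top, steel slopes inside, 220 x 220 mm, 120 mm high (dark rim and plinth reach 118 mm from the centre); rubber floor 120 mm square at 20 mm, mouth 210 mm square. Origin: centre of its underside, axes along its sides. To the left or right of the robot, the tray's stand on the other side
- hopper_mouth (a point): centre of the hopper's mouth, 120 mm above the bench, axes as the hopper's
- nut_loose: dark steel hexagon nut, 29 mm across flats, 34 across corners, 18 mm high (solid, bore only painted), 50 g, lying flat; origin: centre of its underside, z its axis. Loose on the bench
- bush_loose: brass bush, plain cylinder 28 mm in diameter, 22 mm high (solid, bore only painted), 50 g, standing on end; origin: centre of its underside, z its axis. Loose on the bench
- nut_a: dark steel hexagon nut, 29 mm across flats, 34 across corners, 18 mm high (solid, bore only painted), 50 g, lying flat; origin: centre of its underside, z its axis. In the tray at the start
- nut_b: dark steel hexagon nut, 29 mm across flats, 34 across corners, 18 mm high (solid, bore only painted), 50 g, lying flat; origin: centre of its underside, z its axis. In the tray at the start
- bush_a: brass bush, plain cylinder 28 mm in diameter, 22 mm high (solid, bore only painted), 50 g, standing on end; origin: centre of its underside, z its axis. In the tray at the start
- bush_b: brass bush, plain cylinder 28 mm in diameter, 22 mm high (solid, bore only painted), 50 g, standing on end; origin: centre of its underside, z its axis. In the tray at the start
- hatchet: bystander: hatchet lying flat, 310 mm long, wooden handle 31 mm thick along its x, steel head at +x reaching to its +y; origin under the handle; 700 g
- polish_jar: bystander: amber jar, 68 mm diameter, 80 mm high; origin: centre of its underside
- dressing_stone: bystander: brick-red dressing stone 110 x 28 x 28 mm lying on the bench; origin: centre of its underside
- tray_free (a point): free patch of the tray's floor near the lip for the two loose fittings: tray frame x 32, y 0, z 4 mm (floor surface); clear for 14 mm either way along x and the full inner width 106 mm along y. The four fittings in the tray stand behind it at about x -43 and -4, y +-26 mm, tops 26 mm above the tray's underside
Mind the look-alikes: they are no part of the job. What is shaped like the bush_b but green is not meant. Leave any red look-alike of the bush_loose alone.

How it is judged:
On the way, in this order (a step that is already met when the one before it is completed fails the run):
1. the loose nut and the loose bush both lie in the level tray, let go (x of nut_loose in the frame of tray between -0.07 and 0.09 m and y of nut_loose in the frame of tray between -0.056 and 0.056 m and z of nut_loose in the frame of tray between -0.002 and 0.05 m and contact force between the fingers and nut_loose below 0.3 N and x of bush_loose in the frame of tray between -0.07 and 0.09 m and y of bush_loose in the frame of tray between -0.056 and 0.056 m and z of bush_loose in the frame of tray between -0.002 and 0.05 m and contact force between the fingers and bush_loose below 0.3 N and angle between tray's own z axis and vertical below 0.15 rad), for 0.2 s.
2. the tray is tipped by more than 0.8 rad with its lip over the hopper's mouth, less than 100 mm above the rim (x of tray_lip in the frame of hopper_mouth between -0.11 and 0.11 m and y of tray_lip in the frame of hopper_mouth between -0.11 and 0.11 m and z of tray_lip in the frame of hopper_mouth between -0.12 and 0.1 m and angle between tray's own z axis and vertical above 0.8 rad), for 0.1 s.
At the end, for the whole second after the job is handed in: All six fittings lie at rest inside the hopper, below its rim; the tray stands on its stand, origin within 30 mm of the stand's, level to 0.1 rad, at rest and let go; the emptied tray met its stand with no more than 60 N; the hatchet, jar and stone have not been moved more than 40 mm (x of nut_loose in the frame of hopper between -0.108 and 0.108 m and y of nut_loose in the frame of hopper between -0.108 and 0.108 m and z of nut_loose in the frame of hopper between 0 and 0.12 m and linear speed of each of nut_loose, bush_loose, nut_a, nut_b, bush_a, bush_b below 0.05 m/s and x of bush_loose in the frame of hopper between -0.108 and 0.108 m and y of bush_loose in the frame of hopper between -0.108 and 0.108 m and z of bush_loose in the frame of hopper between 0 and 0.12 m and x of nut_a in the frame of hopper between -0.108 and 0.108 m and y of nut_a in the frame of hopper between -0.108 and 0.108 m and z of nut_a in the frame of hopper between 0 and 0.12 m and x of nut_b in the frame of hopper between -0.108 and 0.108 m and y of nut_b in the frame of hopper between -0.108 and 0.108 m and z of nut_b in the frame of hopper between 0 and 0.12 m and x of bush_a in the frame of hopper between -0.108 and 0.108 m and y of bush_a in the frame of hopper between -0.108 and 0.108 m and z of bush_a in the frame of hopper between 0 and 0.12 m and x of bush_b in the frame of hopper between -0.108 and 0.108 m and y of bush_b in the frame of hopper between -0.108 and 0.108 m and z of bush_b in the frame of hopper between 0 and 0.12 m and horizontal distance between tray and stand below 0.03 m and z of tray in the frame of stand between 0.025 and 0.036 m and angle between tray's own z axis and vertical below 0.1 rad and linear speed of tray below 0.03 m/s and contact force between the fingers and tray below 0.3 N); the robot touches nothing.
It fails at once if the hatchet is moved more than 40 mm (distance of hatchet from where it was at the start of the episode above 0.04 m).
It fails at once if the polish jar is moved more than 40 mm (distance of polish_jar from where it was at the start of the episode above 0.04 m).
It fails at once if the dressing stone is moved more than 40 mm (distance of dressing_stone from where it was at the start of the episode above 0.04 m).
It fails at once if the emptied tray is banged or pressed onto its stand with more than 60 N (horizontal distance between nut_loose and hopper below 0.12 m and contact force between tray and stand above 60 N).
It also fails if it takes over 72 s, if anything falls off the work surface, if the arm or the gripper's body presses on something with over 40 N, if the wrist force passes 120 N, or if a joint passes its speed limit or range.

## Working session

There is one attempt and no reset: what is moved stays moved. The work goes in short steps, Python scripts to look and compute and a shell command to move; the robot and the scene stay as the last step left them, time stands still between calls to the robot, and variables do not carry over. Pictures are saved under pics/ and viewed, at most 10 in all, crops included, and the job is handed in when it is done.

```bash
mkdir -p pics; ls
python3 - <<'E'
from workcell import monitor, optics
import cv2,numpy as np
s=monitor.observe(); print({k:np.round(v,3).tolist() for k,v in s.items()})
for c in ["scene","top"]:
    f=optics.grab_frame(c); cv2.imwrite(f"pics/{c}0.png",f["frame"]); print(c,f["fovy"],f["cx"],f["cy"],np.round(f["R"],3).tolist(),np.round(f["t"],3).tolist())
    for n in ["tray","tray_grip","stand","hopper","nut_loose","bush_loose","hatchet","polish_jar","dressing_stone"]:
        for m in optics.masks_of(n,c)[:8]:
            ys,xs=np.nonzero(m["region"]); print(n,round(m["p"],2),[round(float(v)) for v in m["rect"]],xs.mean().round(1),ys.mean().round(1),len(xs))
E
```

```text
pics
{'clock': 0.0, 'qpos': [1.103, 0.522, -0.036, 1.6, 0.021, 1.021, -0.113], 'qd': [-0.001, 0.0, -0.0, -0.001, -0.001, 0.001, 0.001], 'joint_efforts': [-0.002, -92.71, 1.978, -36.993, 0.018, 0.008, 0.0], 'position': [0.242, -0.576, 0.231], 'tool_rot': [-3.14, 0.0, 0.398], 'force': [-0.71, 0.419, -0.477], 'moment': [-0.028, 0.011, 0.014], 'finger_force': 0.0, 'grip_width': 0.086}
scene 46.67701225936224 326.8948707249497 245.0624531105624 [[-0.434, 0.901, -0.005], [0.724, 0.345, -0.597], [-0.536, -0.263, -0.802]] [0.273, -0.409, 1.573]
tray 0.7 [425, 234, 105, 93] 480.5 282.6 4074
tray_grip 0.71 [186, 250, 48, 31] 211.8 266.3 774
tray_grip 0.7 [427, 240, 108, 85] 480.6 282.4 4111
stand 0.7 [439, 297, 52, 26] 467.3 311.2 384
hopper 0.97 [144, 115, 148, 135] 218.5 180.2 11885
nut_loose 0.46 [365, 222, 19, 14] 373.7 229.9 168
bush_loose 0.64 [347, 262, 14, 12] 351.6 268.4 148
bush_loose 0.36 [301, 320, 190, 80] 378.6 363.6 4507
hatchet 0.72 [299, 319, 194, 80] 378.6 363.6 4439
polish_jar 0.77 [255, 282, 34, 39] 270.7 304.1 1217
dressing_stone 0.66 [186, 253, 50, 28] 211.6 266.3 789
top 49.63574404729688 317.7529315912169 247.86950039558394 [[-0.145, -0.989, -0.006], [-0.964, 0.142, -0.224], [0.223, -0.026, -0.975]] [0.085, 0.641, 1.12]
tray 0.55 [143, 279, 86, 60] 180.3 307.5 3371
tray_grip 0.73 [144, 279, 86, 59] 180.0 307.2 3349
stand 0.47 [181, 329, 30, 9] 197.4 333.2 106
stand 0.24 [199, 313, 14, 11] 203.7 317.8 100
nut_loose 0.43 [295, 312, 9, 15] 298.5 318.8 132
bush_loose 0.65 [318, 247, 5, 10] 318.8 251.7 102
bush_loose 0.65 [288, 263, 9, 13] 293.0 268.8 96
bush_loose 0.44 [180, 314, 12, 13] 185.9 320.3 175
hatchet 0.88 [140, 166, 135, 69] 226.2 204.3 2896
hatchet 0.22 [375, 195, 47, 16] 397.5 201.1 581
polish_jar 0.96 [311, 177, 29, 35] 325.6 193.1 797
dressing_stone 0.84 [374, 195, 47, 16] 397.6 201.0 615
```

View pics/scene0.png

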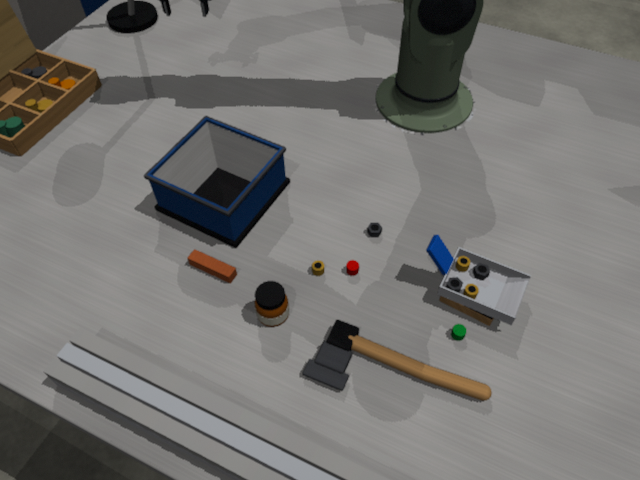

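View pics/top0.png

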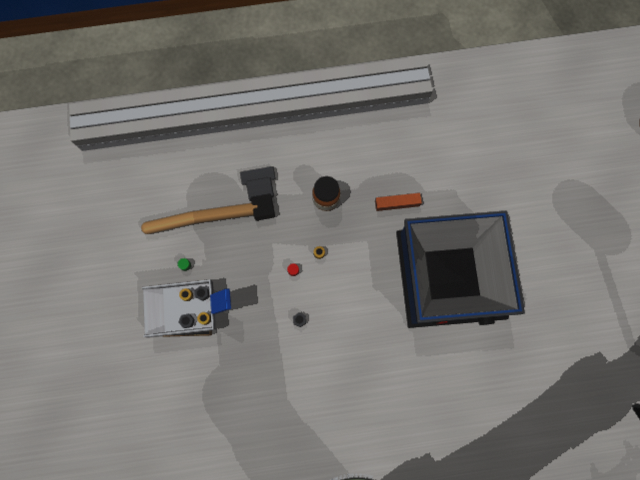

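Top view: loose nut (300,319); bush candidates: brass (319,252), red look-alike (293,269), green look-alike (184,264), and brass in the tray (186,294), (204,318). I choose brass at (319,252). The dark nuts in the tray are at (202,293) and (186,321). The hopper is on the right (y<0) and the tray on the left, pouring toward +y.

```bash
cat > h.py <<'E'
import numpy as np,cv2
from workcell import monitor,optics
from scipy.optimize import minimize,least_squares
from scipy.spatial.transform import Rotation as Ro
def proj(f,X):
    F=240/np.tan(np.radians(f["fovy"]/2)); c=np.atleast_2d(X)@np.array(f["R"]).T+f["t"]
    return c[:,:2]/c[:,2:]*F+[f["cx"],f["cy"]]
def place(P,x,y,yaw,z=0): return np.atleast_2d(P)@Ro.from_euler('z',yaw).as_matrix().T+[x,y,z]
def cyl(r,h,n=24):
    a=np.arange(n)*2*np.pi/n; return np.array([[r*np.cos(t),r*np.sin(t),z] for t in a for z in(0,h)])
def box(x0,x1,y0,y1,z0,z1): return np.array([[x,y,z] for x in(x0,x1) for y in(y0,y1) for z in(z0,z1)])
tray=np.vstack([box(-.065,.05,-.055,.055,0,.03),box(.089,.09,-.055,.055,.018,.03)])
u=np.array([-.616,0,.788]);n=np.array([.788,0,.616]);b=np.array([-.067,0,.024])
handle=np.array([b+u*s+n*d+[0,w,0] for s in(0,.076) for d in(-.006,.006) for w in(-.0225,.0225)])
hopper=np.vstack([box(-.118,.118,-.118,.118,0,.004),box(-.118,.118,-.118,.118,.11,.12)])
def sil(f,hulls,S=4):
    m=np.zeros((480*S,640*S),np.uint8)
    for h in hulls:
        p=((proj(f,h)+.5)*S).astype(np.float32); cv2.fillConvexPoly(m,cv2.convexHull(p).astype(np.int32),255)
    return cv2.resize(m,(640,480),interpolation=cv2.INTER_AREA)/255.
def fit(fm,parts,x0,z=0,step=(.015,.015,.15)):
    def cost(v):
        return sum(np.abs(sil(f,[place(p,*v,z) for p in parts])-m).sum()/m.sum() for f,m in fm)
    sx=[np.array(x0)]+[np.array(x0)+np.eye(3)[i]*step[i] for i in range(3)]
    r=minimize(cost,x0,method='Nelder-Mead',options=dict(initial_simplex=sx,xatol=2e-4,fatol=1e-4)); return r.x,r.fun
def ray(f,px,z):
    F=240/np.tan(np.radians(f["fovy"]/2)); R=np.array(f["R"]); C=-R.T@f["t"]
    d=R.T@np.array([(px[0]-f["cx"])/F,(px[1]-f["cy"])/F,1]); return C+d*(z-C[2])/d[2]
def near(name,cam,px,r=25):
    for m in optics.masks_of(name,cam):
        ys,xs=np.nonzero(m["region"])
        if np.hypot(xs.mean()-px[0],ys.mean()-px[1])<r: return m["region"].astype(float)
E
python3 - <<'E'
from h import *
T=optics.grab_frame("top");S=optics.grab_frame("scene")
a=ray(T,(180,307),.045);b=ray(S,(480,282),.045);print("tray rough",a,b)
fm=[(f,near("tray",c,p)) for f,c,p in((T,"top",(180,307)),(S,"scene",(480,282)))]
fm=[q for q in fm if q[1] is not None]
for f,m in fm: print(m.sum())
r,c=fit(fm,[tray,handle],[*(a+b)[:2]/2,1.5],.03);print("tray",r,c)
r2,c=fit(fm,[tray],[*(a+b)[:2]/2,1.5],.03);print("tray nohandle",r2,c)
hm=near("hopper","scene",(218,180));h0=ray(S,(218,180),.08)
for y in (0.1,.4):
    hr,c=fit([(S,hm)],[hopper],[*h0[:2],y]);print("hopper",hr,c)
for nm,pt,ps,r0,h in(("nut_loose",(299,319),(374,230),.0155,.018),("bush_loose",(319,252),(318,268),.014,.022)):
    out=[]
    for f,c,p in((T,"top",pt),(S,"scene",ps)):
        m=near(nm,c,p,8)
        cen=p if m is None else np.array(np.nonzero(m)).mean(1)[::-1]
        out.append(ray(f,cen,h*.6)); print(nm,c,m is not None,cen,out[-1])
iT,iS=T["frame"].copy(),S["frame"].copy()
for f,i in((T,iT),(S,iS)):
    for P,v,z in((tray,r,.03),(handle,r,.03),(hopper,hr,0)):
        cv2.polylines(i,[cv2.convexHull(proj(f,place(P,*v,z)).astype(np.float32)).astype(np.int32)],True,(0,255,0),1)
    for X in ([-.098,0,.063],[.09,0,.02]): cv2.circle(i,tuple(proj(f,place(X,*r,.03))[0].astype(int)),2,(255,0,255),-1)
v=np.vstack([np.hstack([cv2.resize(iT[230:350,130:290],(400,300)),cv2.resize(iS[220:340,400:560],(400,300))]),
 np.hstack([cv2.resize(iT[235:340,270:410],(400,300)),cv2.resize(iT[205:340,380:560],(400,300))])])
cv2.imwrite("pics/fit.png",v)
E
```

```text
tray rough [0.56100682 0.32350019 0.045     ] [0.5568329  0.31810246 0.045     ]
3361.0
4124.0
tray [0.55969948 0.31371409 1.53530158] 0.482374699872951
tray nohandle [0.55943962 0.3129283  1.53016365] 0.6947101815246117
hopper [ 0.55105537 -0.31662225 -0.07573008] 0.060988721093446684
hopper [ 0.55063374 -0.31947798 -0.07531861] 0.06172505218028996
nut_loose top True [299.37903226 319.14516129] [0.49692003 0.05677276 0.0108    ]
nut_loose scene True [374.10071942 229.97841727] [0.49882625 0.05799257 0.0108    ]
bush_loose top True [318.55454545 251.40909091] [ 0.651051   -0.01132869  0.0132    ]
bush_loose scene True [317.13529412 268.06470588] [ 0.65192018 -0.01263662  0.0132    ]
```

View pics/fit.png

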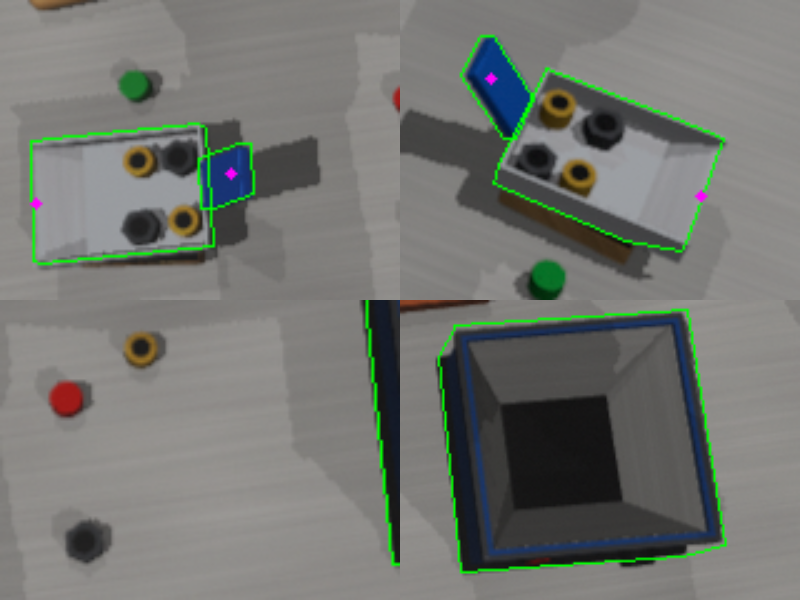

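The overlay fits well: tray at (0.560, 0.314) with yaw 1.535, hopper at (0.551, -0.318). The crop shows the brass bush (lower-left panel at (141,348)), distinct from the red one (66,398), and the nut at (88,541) with its corners along world x.

```bash
python3 -m handwheel '[{"wz":0.145,"claw":65},{"wz":0.145},{"wz":0.145},{"dx":1.7,"dy":-4.5},{"dx":1.7,"dy":-4.5},{"dx":1.7,"dy":-4.5},{"dx":1.7,"dy":-4.5},{"dx":1.7,"dy":-4.5}]'
python3 -m handwheel '[{"dx":1.7,"dy":-4.5},{"dx":1.7,"dy":-4.5},{"dx":1.7,"dy":-4.5},{"dx":1.7,"dy":-4.5},{"dx":1.7,"dy":-4.5},{"dx":1.7,"dy":-4.5},{"dx":1.7,"dy":-4.5},{"dx":1.7,"dy":-4.5}]' 40
```

```text
schema error: expected keys dx, dy, dz, wx, wy, wz, claw
schema error: expected keys dx, dy, dz, wx, wy, wz, claw
```

```bash
python3 -m handwheel '[{"dx":0,"dy":0,"dz":0,"wx":0,"wy":0,"wz":0.145,"claw":65},{"dx":0,"dy":0,"dz":0,"wx":0,"wy":0,"wz":0.145,"claw":65},{"dx":0,"dy":0,"dz":0,"wx":0,"wy":0,"wz":0.145,"claw":65},{"dx":1.7,"dy":-4.5,"dz":0,"wx":0,"wy":0,"wz":0,"claw":65},{"dx":1.7,"dy":-4.5,"dz":0,"wx":0,"wy":0,"wz":0,"claw":65},{"dx":1.7,"dy":-4.5,"dz":0,"wx":0,"wy":0,"wz":0,"claw":65},{"dx":1.7,"dy":-4.5,"dz":0,"wx":0,"wy":0,"wz":0,"claw":65},{"dx":1.7,"dy":-4.5,"dz":0,"wx":0,"wy":0,"wz":0,"claw":65}]' 40
python3 -c "
from workcell import monitor as m;print(m.observe()['qpos'])"
```

```text
clock: 2.45
position: [0.3359, -0.3531, 0.2315]
tool_rot: [3.141, -0.0, -0.037]
force: [0.6, -0.1, 0.3]
grip_width: 0.0556
finger_force: 0.0
[ 0.68086605  0.30301068  0.00963997  1.95427257 -0.00373315  0.88382391
 -0.91553936]
```

```bash
python3 -m handwheel '[{"dx":1.84,"dy":-5.2,"dz":0,"wx":0,"wy":0,"wz":0,"claw":65},{"dx":1.84,"dy":-5.2,"dz":0,"wx":0,"wy":0,"wz":0,"claw":65},{"dx":1.84,"dy":-5.2,"dz":0,"wx":0,"wy":0,"wz":0,"claw":65},{"dx":1.84,"dy":-5.2,"dz":2,"wx":0,"wy":0,"wz":0,"claw":65},{"dx":1.84,"dy":-5.2,"dz":2,"wx":0,"wy":0,"wz":0,"claw":65},{"dx":1.84,"dy":-5.2,"dz":3,"wx":0,"wy":0,"wz":0,"claw":65},{"dx":1.84,"dy":-5.2,"dz":4,"wx":0,"wy":0,"wz":0,"claw":65},{"dx":1.84,"dy":-5.2,"dz":4,"wx":0,"wy":0,"wz":0,"claw":65}]' 40
python3 -c "
from workcell import monitor as m;print(m.observe()['qpos'])"
```

```text
clock: 3.45
position: [0.4953, 0.0486, 0.0871]
tool_rot: [-3.141, -0.001, -0.037]
force: [1.5, -1.0, -0.3]
grip_width: 0.0556
finger_force: 0.0
[-0.11047546  0.54433003 -0.14034264  2.04267694  0.13637193  0.56218775
 -1.95454881]
```

```bash
R='';python3 -m handwheel '[{"dx":0,"dy":0,"dz":0,"wx":0,"wy":0,"wz":-0.18,"claw":65},{"dx":0,"dy":0,"dz":0,"wx":0,"wy":0,"wz":-0.18,"claw":65},{"dx":0,"dy":0,"dz":0,"wx":0,"wy":0,"wz":-0.18,"claw":65},{"dx":0,"dy":0,"dz":0,"wx":0,"wy":0,"wz":-0.18,"claw":65},{"dx":0,"dy":0,"dz":0,"wx":0,"wy":0,"wz":-0.18,"claw":65},{"dx":0,"dy":0,"dz":0,"wx":0,"wy":0,"wz":-0.18,"claw":65},{"dx":0,"dy":0,"dz":0,"wx":0,"wy":0,"wz":-0.18,"claw":65},{"dx":0,"dy":0,"dz":0,"wx":0,"wy":0,"wz":-0.18,"claw":65}]' 40
python3 -m handwheel '[{"dx":0,"dy":0,"dz":0,"wx":0,"wy":0,"wz":-0.18,"claw":65},{"dx":0,"dy":0,"dz":0,"wx":0,"wy":0,"wz":-0.18,"claw":65},{"dx":0,"dy":0,"dz":0,"wx":0,"wy":0,"wz":-0.18,"claw":65},{"dx":0,"dy":0,"dz":0,"wx":0,"wy":0,"wz":-0.18,"claw":65},{"dx":0,"dy":0,"dz":0,"wx":0,"wy":0,"wz":-0.18,"claw":65},{"dx":0,"dy":0,"dz":0,"wx":0,"wy":0,"wz":-0.18,"claw":65},{"dx":0,"dy":0,"dz":0,"wx":0,"wy":0,"wz":-0.18,"claw":65},{"dx":0,"dy":0,"dz":0,"wx":0,"wy":0,"wz":-0.18,"claw":65}]'
python3 -m handwheel '[{"dx":0,"dy":0,"dz":0,"wx":0,"wy":0,"wz":-0.18,"claw":65},{"dx":0,"dy":0,"dz":0,"wx":0,"wy":0,"wz":-0.08,"claw":65},{"dx":0,"dy":0,"dz":0,"wx":0,"wy":0,"wz":0,"claw":65}]'
```

```text
clock: 4.45
position: [0.4947, 0.0469, 0.0881]
tool_rot: [3.141, -0.0, 1.408]
force: [-0.2, 0.2, -0.8]
grip_width: 0.0552
finger_force: 0.0
clock: 5.45
position: [0.4947, 0.0469, 0.0881]
tool_rot: [3.142, 0.0, 2.848]
force: [0.7, -0.6, 0.2]
grip_width: 0.0556
finger_force: 0.0
clock: 5.82
position: [0.4946, 0.0468, 0.088]
tool_rot: [3.141, -0.0, 3.102]
force: [0.7, 0.2, -0.2]
grip_width: 0.0557
finger_force: 0.0
```

```bash
python3 -m handwheel '[{"dx":-0.3,"dy":1.1,"dz":0,"wx":0,"wy":0,"wz":0,"claw":65},{"dx":0,"dy":0,"dz":3,"wx":0,"wy":0,"wz":0,"claw":65},{"dx":0,"dy":0,"dz":3,"wx":0,"wy":0,"wz":0,"claw":65},{"dx":0,"dy":0,"dz":2.1,"wx":0,"wy":0,"wz":0,"claw":65},{"dx":0,"dy":0,"dz":0,"wx":0,"wy":0,"wz":0,"claw":65},{"dx":0,"dy":0,"dz":0,"wx":0,"wy":0,"wz":0,"claw":20},{"dx":0,"dy":0,"dz":0,"wx":0,"wy":0,"wz":0,"claw":20},{"dx":0,"dy":0,"dz":0,"wx":0,"wy":0,"wz":0,"claw":20}]' 40
python3 -m handwheel '[{"dx":0,"dy":0,"dz":0,"wx":0,"wy":0,"wz":0,"claw":20},{"dx":0,"dy":0,"dz":0,"wx":0,"wy":0,"wz":0,"claw":20},{"dx":0,"dy":0,"dz":-3,"wx":0,"wy":0,"wz":0,"claw":20},{"dx":0,"dy":0,"dz":-4,"wx":0,"wy":0,"wz":0,"claw":20},{"dx":0,"dy":0,"dz":-4,"wx":0,"wy":0,"wz":0,"claw":20},{"dx":0,"dy":0,"dz":0,"wx":0,"wy":0,"wz":0,"claw":20}]'
```

```text
clock: 6.82
position: [0.4985, 0.0584, 0.0082]
tool_rot: [3.141, 0.002, 3.103]
force: [-2.3, 3.1, 6.4]
grip_width: 0.0317
finger_force: 39.3
clock: 7.58
position: [0.4994, 0.058, 0.1201]
tool_rot: [3.142, 0.005, 3.102]
force: [-0.1, -0.7, -1.9]
grip_width: 0.0314
finger_force: 39.9
```

```bash
python3 -m handwheel '[{"dx":0,"dy":1,"dz":-4,"wx":0,"wy":0,"wz":0,"claw":20},{"dx":-0.37,"dy":4.17,"dz":-2,"wx":0,"wy":0,"wz":0,"claw":20},{"dx":-0.37,"dy":4.17,"dz":0,"wx":0,"wy":0,"wz":0,"claw":20},{"dx":-0.37,"dy":4.17,"dz":0,"wx":0,"wy":0,"wz":0,"claw":20},{"dx":-0.37,"dy":4.17,"dz":0,"wx":0,"wy":0,"wz":0,"claw":20},{"dx":-0.37,"dy":4.17,"dz":0,"wx":0,"wy":0,"wz":0,"claw":20},{"dx":-0.37,"dy":4.17,"dz":0,"wx":0,"wy":0,"wz":0,"claw":20},{"dx":-0.37,"dy":4.17,"dz":0,"wx":0,"wy":0,"wz":0,"claw":20}]'
python3 -m handwheel '[{"dx":0,"dy":0,"dz":3,"wx":0,"wy":0,"wz":0,"claw":20},{"dx":0,"dy":0,"dz":3,"wx":0,"wy":0,"wz":0,"claw":20},{"dx":0,"dy":0,"dz":0,"wx":0,"wy":0,"wz":0,"claw":20}]'
python3 -c "
from workcell import monitor as m;print(m.observe()['qpos'])"
```

```text
clock: 8.57
position: [0.5356, 0.3597, 0.1768]
tool_rot: [-3.141, -0.0, 3.102]
force: [-0.4, -0.6, -0.8]
grip_width: 0.0319
finger_force: 40.0
clock: 8.95
position: [0.5347, 0.3577, 0.1152]
tool_rot: [-3.139, -0.003, 3.103]
force: [-1.1, 0.1, 0.9]
grip_width: 0.0316
finger_force: 40.0
[-0.1258984   0.85225876 -0.91298694  1.60714887  0.74644316  1.06853055
  0.2791294 ]
```

```bash
python3 -m handwheel '[{"dx":-0.2,"dy":0.1,"dz":3,"wx":0,"wy":0,"wz":0,"claw":20},{"dx":0,"dy":0,"dz":2.3,"wx":0,"wy":0,"wz":0,"claw":20},{"dx":0,"dy":0,"dz":1,"wx":0,"wy":0,"wz":0,"claw":20},{"dx":0,"dy":0,"dz":0,"wx":0,"wy":0,"wz":0,"claw":20},{"dx":0,"dy":0,"dz":0,"wx":0,"wy":0,"wz":0,"claw":42},{"dx":0,"dy":0,"dz":0,"wx":0,"wy":0,"wz":0,"claw":43},{"dx":0,"dy":0,"dz":0,"wx":0,"wy":0,"wz":0,"claw":44}]'
python3 -m handwheel '[{"dx":0,"dy":0,"dz":-3,"wx":0,"wy":0,"wz":0,"claw":44},{"dx":0,"dy":0,"dz":-5,"wx":0,"wy":0,"wz":0,"claw":44},{"dx":0,"dy":0,"dz":-4,"wx":0,"wy":0,"wz":0,"claw":65},{"dx":0,"dy":0,"dz":0,"wx":0,"wy":0,"wz":0,"claw":65}]'
```

```text
clock: 9.82
position: [0.5378, 0.3596, 0.0545]
tool_rot: [3.141, 0.001, 3.103]
force: [1.0, 0.1, 0.9]
grip_width: 0.0374
finger_force: 0.0
clock: 10.32
position: [0.5385, 0.3604, 0.1773]
tool_rot: [3.139, 0.004, 3.103]
force: [-0.0, 0.6, -0.7]
grip_width: 0.0554
finger_force: 0.0
```

```bash
python3 -m handwheel '[{"dx":-1.6,"dy":-4.6,"dz":0,"wx":0,"wy":0,"wz":0,"claw":60},{"dx":-1.6,"dy":-4.6,"dz":0,"wx":0,"wy":0,"wz":0,"claw":60},{"dx":-1.6,"dy":-4.6,"dz":0,"wx":0,"wy":0,"wz":0,"claw":60},{"dx":-1.6,"dy":-4.6,"dz":0,"wx":0,"wy":0,"wz":0,"claw":60},{"dx":-1.6,"dy":-4.6,"dz":0,"wx":0,"wy":0,"wz":0,"claw":60},{"dx":-1.6,"dy":-4.6,"dz":0,"wx":0,"wy":0,"wz":0,"claw":60},{"dx":-1.6,"dy":-4.6,"dz":2,"wx":0,"wy":0,"wz":0,"claw":60},{"dx":-1.6,"dy":-4.6,"dz":3,"wx":0,"wy":0,"wz":0,"claw":60}]'
python3 -m handwheel '[{"dx":0,"dy":0,"dz":3,"wx":0,"wy":0,"wz":0,"claw":60},{"dx":0,"dy":0,"dz":0,"wx":0,"wy":0,"wz":0,"claw":60},{"dx":0,"dy":0,"dz":0,"wx":0,"wy":0,"wz":0,"claw":60}]'
python3 - <<'E'
from h import *
T=optics.grab_frame("top");S=optics.grab_frame("scene")
print(monitor.observe()["qpos"])
for f,c in((T,"top"),(S,"scene")):
    for m in optics.masks_of("bush_loose",c):
        ce=np.array(np.nonzero(m["region"])).mean(1)[::-1];print(c,round(m["p"],2),ce.round(1),ray(f,ce,.0132).round(4))
cv2.imwrite("pics/t1.png",np.hstack([cv2.resize(T["frame"][250:350,130:270],(420,300)),cv2.resize(S["frame"][220:340,400:560],(380,300))]))
E
```

```text
clock: 11.32
position: [0.6517, -0.015, 0.1235]
tool_rot: [-3.141, 0.001, 3.103]
force: [0.9, -0.3, -0.5]
grip_width: 0.0513
finger_force: 0.0
clock: 11.7
position: [0.6514, -0.0122, 0.095]
tool_rot: [3.141, 0.001, 3.104]
force: [0.6, -0.0, 0.8]
grip_width: 0.0511
finger_force: 0.0
[ 0.47273483  0.88661331 -0.90255689  1.59745142  0.77760597  1.04954355
  0.87587007]
top 0.41 [318.5 252.1] [ 0.6493 -0.0111  0.0132]
scene 0.68 [351.7 268.2] [0.6196 0.0557 0.0132]
scene 0.46 [317.4 268.1] [ 0.6518 -0.0121  0.0132]
```

View pics/t1.png

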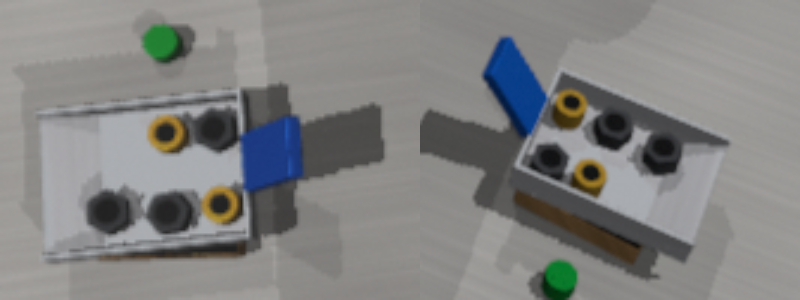

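The loose nut now sits in the tray (left panel, (107,211)). Next is the bush.

```bash
python3 -m handwheel '[{"dx":0,"dy":0,"dz":3,"wx":0,"wy":0,"wz":0,"claw":60},{"dx":0,"dy":0,"dz":3,"wx":0,"wy":0,"wz":0,"claw":60},{"dx":0,"dy":0,"dz":2.3,"wx":0,"wy":0,"wz":0,"claw":60},{"dx":0,"dy":0,"dz":0,"wx":0,"wy":0,"wz":0,"claw":60},{"dx":0,"dy":0,"dz":0,"wx":0,"wy":0,"wz":0,"claw":20},{"dx":0,"dy":0,"dz":0,"wx":0,"wy":0,"wz":0,"claw":20},{"dx":0,"dy":0,"dz":0,"wx":0,"wy":0,"wz":0,"claw":20},{"dx":0,"dy":0,"dz":0,"wx":0,"wy":0,"wz":0,"claw":20}]' 40
python3 -m handwheel '[{"dx":0,"dy":0,"dz":-3,"wx":0,"wy":0,"wz":0,"claw":20},{"dx":0,"dy":0,"dz":-5,"wx":0,"wy":0,"wz":0,"claw":20},{"dx":0,"dy":0,"dz":-5,"wx":0,"wy":0,"wz":0,"claw":20},{"dx":0,"dy":0,"dz":-4,"wx":0,"wy":0,"wz":0,"claw":20},{"dx":0,"dy":0,"dz":0,"wx":0,"wy":0,"wz":0,"claw":20}]'
```

```text
clock: 12.9
position: [0.6519, -0.013, 0.0125]
tool_rot: [3.141, 0.002, 3.103]
force: [-1.8, 0.3, 6.4]
grip_width: 0.0258
finger_force: 39.1
clock: 13.52
position: [0.6526, -0.013, 0.1849]
tool_rot: [-3.142, 0.005, 3.102]
force: [-0.6, 0.2, -1.6]
grip_width: 0.0258
finger_force: 39.4
```

```bash
python3 -m handwheel '[{"dx":1,"dy":4.6,"dz":0,"wx":0,"wy":0,"wz":0,"claw":20},{"dx":1,"dy":4.6,"dz":0,"wx":0,"wy":0,"wz":0,"claw":20},{"dx":1,"dy":4.6,"dz":0,"wx":0,"wy":0,"wz":0,"claw":20},{"dx":1,"dy":4.6,"dz":0,"wx":0,"wy":0,"wz":0,"claw":20},{"dx":1,"dy":4.6,"dz":0,"wx":0,"wy":0,"wz":0,"claw":20},{"dx":1,"dy":4.6,"dz":0,"wx":0,"wy":0,"wz":0,"claw":20},{"dx":1,"dy":4.6,"dz":0,"wx":0,"wy":0,"wz":0,"claw":20},{"dx":1,"dy":4.5,"dz":0,"wx":0,"wy":0,"wz":0,"claw":20}]'
python3 -m handwheel '[{"dx":0,"dy":0,"dz":3,"wx":0,"wy":0,"wz":0,"claw":20},{"dx":0,"dy":0,"dz":3,"wx":0,"wy":0,"wz":0,"claw":20},{"dx":0,"dy":0,"dz":0,"wx":0,"wy":0,"wz":0,"claw":20}]'
```

```text
clock: 14.52
position: [0.585, 0.3578, 0.1806]
tool_rot: [-3.141, -0.0, 3.103]
force: [0.3, -0.6, -1.2]
grip_width: 0.0259
finger_force: 39.4
clock: 14.9
position: [0.5846, 0.3557, 0.1188]
tool_rot: [-3.139, -0.003, 3.103]
force: [-1.0, 0.2, 0.4]
grip_width: 0.0256
finger_force: 39.5
```

```bash
python3 -m handwheel '[{"dx":-0.2,"dy":0.1,"dz":3,"wx":0,"wy":0,"wz":0,"claw":20},{"dx":0,"dy":0,"dz":2.6,"wx":0,"wy":0,"wz":0,"claw":20},{"dx":0,"dy":0,"dz":1,"wx":0,"wy":0,"wz":0,"claw":20},{"dx":0,"dy":0,"dz":0,"wx":0,"wy":0,"wz":0,"claw":20},{"dx":0,"dy":0,"dz":0,"wx":0,"wy":0,"wz":0,"claw":38},{"dx":0,"dy":0,"dz":0,"wx":0,"wy":0,"wz":0,"claw":40},{"dx":0,"dy":0,"dz":0,"wx":0,"wy":0,"wz":0,"claw":40}]'
python3 -m handwheel '[{"dx":0,"dy":0,"dz":-3,"wx":0,"wy":0,"wz":0,"claw":40},{"dx":0,"dy":0,"dz":-5,"wx":0,"wy":0,"wz":0,"claw":40},{"dx":0,"dy":0,"dz":-5,"wx":0,"wy":0,"wz":0,"claw":45},{"dx":0,"dy":0,"dz":-2,"wx":0,"wy":0,"wz":0,"claw":45},{"dx":0,"dy":0,"dz":0,"wx":0,"wy":0,"wz":0,"claw":45}]'
python3 -c "
from workcell import monitor as m;print(m.observe()['qpos'])"
```

```text
clock: 15.78
position: [0.5878, 0.3576, 0.0556]
tool_rot: [3.141, 0.001, 3.103]
force: [0.1, 0.2, -0.1]
grip_width: 0.0343
finger_force: 0.0
clock: 16.4
position: [0.5879, 0.3578, 0.2063]
tool_rot: [3.141, 0.002, 3.103]
force: [-0.1, -0.1, -0.8]
grip_width: 0.0383
finger_force: 0.0
[-0.1044176   0.8121344  -0.9499084   1.40801085  0.66993645  1.25915103
  0.42452216]
```

```bash
python3 -m handwheel '[{"dx":0.65,"dy":-4.8,"dz":0,"wx":0,"wy":0,"wz":0,"claw":50},{"dx":0.65,"dy":-4.8,"dz":0,"wx":0,"wy":0,"wz":0,"claw":50},{"dx":0.65,"dy":-4.8,"dz":0,"wx":0,"wy":0,"wz":0,"claw":50},{"dx":0.65,"dy":-4.8,"dz":0,"wx":0,"wy":0,"wz":0,"claw":50},{"dx":0,"dy":0,"dz":0,"wx":-0.166,"wy":0,"wz":0,"claw":50},{"dx":0,"dy":0,"dz":0,"wx":-0.166,"wy":0,"wz":0,"claw":50},{"dx":0,"dy":0,"dz":0,"wx":-0.166,"wy":0,"wz":0,"claw":50},{"dx":0,"dy":0,"dz":0,"wx":-0.166,"wy":0,"wz":0,"claw":50}]'
cat >> h.py <<'E'
def go(target,zdir=None):
    s=monitor.observe(); M=Ro.from_euler('xyz',s["tool_rot"]).as_matrix()
    print("q",np.round(s["qpos"],2),"pos",np.round(s["position"],4),"z",M[:,2].round(3),"x",M[:,0].round(3))
    print("dxyz cm",(100*M.T@(np.array(target)-s["position"])).round(2))
E
python3 - <<'E'
from h import *
T=optics.grab_frame("top");S=optics.grab_frame("scene")
fm=[(f,m) for f,m in ((T,near("tray","top",(180,307))),(S,near("tray","scene",(480,282)))) if m is not None]
print(len(fm),fit(fm,[tray,handle],[.56,.314,1.535],.03,(.005,.005,.05)))
go([.5545,.168,.154])
cv2.imwrite("pics/t2.png",np.hstack([cv2.resize(T["frame"][230:350,130:290],(400,300)),cv2.resize(S["frame"][220:340,400:560],(400,300))]))
E
```

```text
clock: 17.4
position: [0.554, 0.166, 0.2047]
tool_rot: [2.473, 0.0, 3.101]
force: [-0.7, 0.9, -2.5]
grip_width: 0.0426
finger_force: 0.0
2 (array([0.55996146, 0.31456959, 1.53059055]), np.float64(0.8616839696739848))
q [ 0.79  0.93 -1.33  1.85  0.39  0.75  1.  ] pos [0.5537 0.166  0.2037] z [ 0.023  0.617 -0.787] x [-0.999  0.04   0.003]
dxyz cm [-0.09 -2.9   4.04]
```

View pics/t2.png

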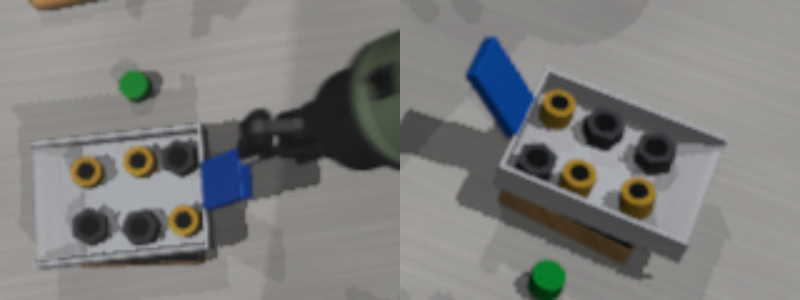

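Both loose fittings are in the tray: bush at left panel (87,170), nut at (88,225). The tray has not moved, so now I approach the handle.

```bash
python3 -m handwheel '[{"dx":-0.1,"dy":-1.5,"dz":2,"wx":0,"wy":0,"wz":0,"claw":50},{"dx":0,"dy":-1.4,"dz":2,"wx":0,"wy":0,"wz":0,"claw":50},{"dx":0,"dy":0,"dz":0,"wx":0,"wy":0,"wz":0,"claw":50},{"dx":0,"dy":0,"dz":0,"wx":0,"wy":0,"wz":0,"claw":50}]'
python3 - <<'E'
from h import *
go([.5567,.2305,.075])
E
```

```text
clock: 18.1
position: [0.5553, 0.1693, 0.1568]
tool_rot: [2.478, 0.001, 3.104]
force: [1.0, -0.3, 0.6]
grip_width: 0.0427
finger_force: 0.0
q [ 0.75  0.98 -1.26  1.88  0.44  0.68  1.01] pos [0.5553 0.1693 0.1568] z [ 0.024  0.615 -0.788] x [-0.999  0.038 -0.001]
dxyz cm [ 0.1  -0.22 10.22]
```

```bash
python3 -m handwheel '[{"dx":0.1,"dy":-0.2,"dz":0,"wx":0,"wy":0,"wz":0,"claw":50},{"dx":0,"dy":0,"dz":3,"wx":0,"wy":0,"wz":0,"claw":50},{"dx":0,"dy":0,"dz":3,"wx":0,"wy":0,"wz":0,"claw":50},{"dx":0,"dy":0,"dz":2.5,"wx":0,"wy":0,"wz":0,"claw":50},{"dx":0,"dy":0,"dz":1.5,"wx":0,"wy":0,"wz":0,"claw":50},{"dx":0,"dy":0,"dz":0,"wx":0,"wy":0,"wz":0,"claw":50},{"dx":0,"dy":0,"dz":0,"wx":0,"wy":0,"wz":0,"claw":50}]'
python3 - <<'E'
from h import *
go([.5567,.2305,.075])
E
```

```text
clock: 18.98
position: [0.557, 0.228, 0.0763]
tool_rot: [2.478, 0.001, 3.102]
force: [-0.3, 0.4, 0.2]
grip_width: 0.0426
finger_force: 0.0
q [ 0.57  1.05 -1.11  1.9   0.53  0.48  0.93] pos [0.557  0.228  0.0763] z [ 0.025  0.616 -0.788] x [-0.999  0.039 -0.001]
dxyz cm [0.04 0.12 0.26]
```

```bash
python3 -m handwheel '[{"dx":0,"dy":0.1,"dz":0.1,"wx":0,"wy":0,"wz":0,"claw":30},{"dx":0,"dy":0,"dz":0,"wx":0,"wy":0,"wz":0,"claw":20},{"dx":0,"dy":0,"dz":0,"wx":0,"wy":0,"wz":0,"claw":15},{"dx":0,"dy":0,"dz":0,"wx":0,"wy":0,"wz":0,"claw":10},{"dx":0,"dy":0,"dz":0,"wx":0,"wy":0,"wz":0,"claw":0},{"dx":0,"dy":0,"dz":0,"wx":0,"wy":0,"wz":0,"claw":0},{"dx":0,"dy":0,"dz":0,"wx":0,"wy":0,"wz":0,"claw":0},{"dx":0,"dy":0,"dz":0,"wx":0,"wy":0,"wz":0,"claw":0}]' 110
python3 - <<'E'
from h import *
s=monitor.observe();print(s["force"],s["moment"])
go([.5567,.2305,.275])
T=optics.grab_frame("top");S=optics.grab_frame("scene")
cv2.imwrite("pics/t3.png",np.hstack([cv2.resize(T["frame"][230:350,130:290],(400,300)),cv2.resize(S["frame"][220:340,400:560],(400,300))]))
E
```

```text
clock: 19.98
position: [0.5569, 0.2304, 0.0765]
tool_rot: [2.477, 0.001, 3.103]
force: [-2.0, -0.8, 11.9]
grip_width: 0.0106
finger_force: 107.0
[-1.99825808 -0.84999281 11.87375149] [0.62131418 0.32783997 0.33230729]
q [ 0.57  1.05 -1.11  1.9   0.53  0.48  0.92] pos [0.5569 0.2304 0.0765] z [ 0.025  0.617 -0.787] x [-0.999  0.039 -0.001]
dxyz cm [ -0.    12.26 -15.61]
```

```bash
python3 -m handwheel '[{"dx":0,"dy":0.3,"dz":-0.4,"wx":0,"wy":0,"wz":0,"claw":0},{"dx":0,"dy":0.6,"dz":-0.8,"wx":0,"wy":0,"wz":0,"claw":0},{"dx":0,"dy":0.9,"dz":-1.2,"wx":0,"wy":0,"wz":0,"claw":0},{"dx":0,"dy":1.2,"dz":-1.6,"wx":0,"wy":0,"wz":0,"claw":0},{"dx":0,"dy":0.9,"dz":-1.2,"wx":0,"wy":0,"wz":0,"claw":0},{"dx":0,"dy":0,"dz":0,"wx":0,"wy":0,"wz":0,"claw":0}]'
python3 - <<'E'
from h import *
s=monitor.observe();print(s["force"],s["moment"])
go([.5567,.2305,.26])
T=optics.grab_frame("top");S=optics.grab_frame("scene")
cv2.imwrite("pics/t4.png",np.hstack([cv2.resize(T["frame"][230:350,130:290],(400,300)),cv2.resize(S["frame"][200:350,370:570],(400,300))]))
E
```

```text
clock: 20.82
position: [0.5571, 0.2285, 0.1418]
tool_rot: [2.478, 0.002, 3.102]
force: [0.6, -1.3, -6.8]
grip_width: 0.0107
finger_force: 107.5
[ 0.63132557 -1.29709515 -6.84502665] [-1.9809793   0.12138734  0.00231934]
q [ 0.62  0.97 -1.21  1.88  0.46  0.58  0.92] pos [0.5571 0.2285 0.1418] z [ 0.026  0.616 -0.788] x [-0.999  0.039 -0.002]
dxyz cm [ 0.03  7.44 -9.18]
```

View pics/t4.png

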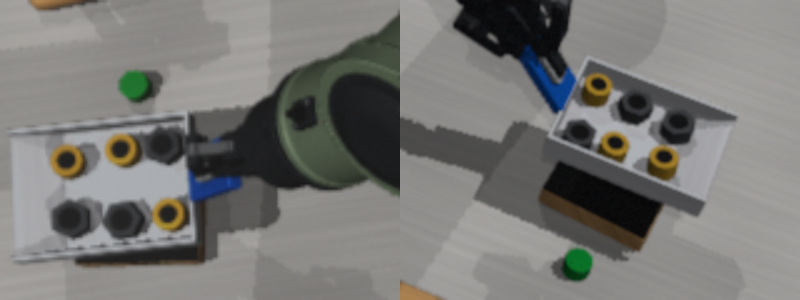

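```bash
cat >> h.py <<'E'
A,B=.1734,-.0265   # lip relative to TCP in tray x,z
def pose(yaw,th,tcp=None,lip=None):
    Rt=Ro.from_euler('z',yaw).as_matrix()@Ro.from_euler('y',th).as_matrix()
    M=Rt@np.array([[0,1,0],[.788,0,.616],[.616,0,-.788]]).T
    if tcp is None: tcp=np.array(lip)-Rt@[A,0,B]
    return np.array(tcp),M
def plan(ps):
    s=monitor.observe();p=np.array(s["position"]);M=Ro.from_euler('xyz',s["tool_rot"]).as_matrix()
    print("q",np.round(s["qpos"],2))
    for q,N in ps:
        d=np.round(100*M.T@(q-p),1);w=np.round(Ro.from_matrix(M.T@N).as_rotvec(),3)
        print('"dx":%g,"dy":%g,"dz":%g,"wx":%g,"wy":%g,"wz":%g'%(*(d+0),*(w+0)),"|",round(float(np.linalg.norm(d)),1))
        p=p+M@d/100;M=M@Ro.from_rotvec(w).as_matrix()
E
python3 - <<'E'
from h import *
lip=np.array([.527,-.356,.215])
e=pose(1.0,0,lip=lip)[0]; print("end",e)
s=np.array([.557,.2285,.142]);u=s+[0,0,.088]
ps=[pose(1.532,0,tcp=s+(u-s)*k) for k in(.2,.5,.8,1)]
fr=np.cumsum([1,2,3]+[4]*14+[3,2,1]);fr=fr/fr[-1]
ps+=[pose(1.532-.532*k,0,tcp=u+(e-u)*k) for k in fr]
plan(ps)
E
```

```text
end [ 0.43331158 -0.50191107  0.2415    ]
q [ 0.62  0.97 -1.2   1.88  0.47  0.58  0.92]
"dx":-0.1,"dy":1.2,"dz":-1.5,"wx":0,"wy":0,"wz":0 | 1.9
"dx":0,"dy":1.6,"dz":-2.1,"wx":0,"wy":0,"wz":0 | 2.6
"dx":0,"dy":1.7,"dz":-2.1,"wx":0,"wy":0,"wz":0 | 2.7
"dx":0,"dy":1.1,"dz":-1.4,"wx":0,"wy":0,"wz":0 | 1.8
"dx":0.2,"dy":-0.9,"dz":-0.6,"wx":0,"wy":-0.005,"wz":0.006 | 1.1
"dx":0.3,"dy":-1.7,"dz":-1.4,"wx":0,"wy":-0.009,"wz":0.012 | 2.2
"dx":0.3,"dy":-2.5,"dz":-2,"wx":0,"wy":-0.015,"wz":0.019 | 3.2
"dx":0.4,"dy":-3.4,"dz":-2.8,"wx":0,"wy":-0.019,"wz":0.024 | 4.4
"dx":0.2,"dy":-3.4,"dz":-2.7,"wx":0,"wy":-0.019,"wz":0.025 | 4.3
"dx":0.1,"dy":-3.4,"dz":-2.7,"wx":0,"wy":-0.02,"wz":0.025 | 4.3
"dx":-0.1,"dy":-3.3,"dz":-2.8,"wx":0,"wy":-0.019,"wz":0.024 | 4.3
"dx":-0.2,"dy":-3.4,"dz":-2.7,"wx":0,"wy":-0.019,"wz":0.025 | 4.3
"dx":-0.3,"dy":-3.4,"dz":-2.7,"wx":0,"wy":-0.02,"wz":0.025 | 4.4
"dx":-0.5,"dy":-3.4,"dz":-2.8,"wx":0,"wy":-0.019,"wz":0.024 | 4.4
"dx":-0.6,"dy":-3.4,"dz":-2.7,"wx":0,"wy":-0.019,"wz":0.025 | 4.4
"dx":-0.7,"dy":-3.3,"dz":-2.7,"wx":0,"wy":-0.019,"wz":0.025 | 4.3
"dx":-0.8,"dy":-3.3,"dz":-2.7,"wx":0,"wy":-0.02,"wz":0.024 | 4.3
"dx":-1,"dy":-3.3,"dz":-2.6,"wx":0,"wy":-0.019,"wz":0.025 | 4.3
"dx":-1.2,"dy":-3.3,"dz":-2.7,"wx":0,"wy":-0.019,"wz":0.025 | 4.4
"dx":-1.2,"dy":-3.2,"dz":-2.6,"wx":0,"wy":-0.019,"wz":0.024 | 4.3
"dx":-1.4,"dy":-3.2,"dz":-2.6,"wx":0,"wy":-0.02,"wz":0.025 | 4.4
"dx":-1.2,"dy":-2.4,"dz":-1.9,"wx":0,"wy":-0.014,"wz":0.018 | 3.3
"dx":-0.8,"dy":-1.6,"dz":-1.3,"wx":0,"wy":-0.01,"wz":0.013 | 2.2
"dx":-0.4,"dy":-0.8,"dz":-0.6,"wx":0,"wy":-0.005,"wz":0.006 | 1.1
```

```bash
python3 -m handwheel '[{"dx":0,"dy":1.2,"dz":-1.5,"wx":0,"wy":0,"wz":0,"claw":0},{"dx":0,"dy":1.6,"dz":-2.1,"wx":0,"wy":0,"wz":0,"claw":0},{"dx":0,"dy":1.7,"dz":-2.1,"wx":0,"wy":0,"wz":0,"claw":0},{"dx":0,"dy":1.1,"dz":-1.4,"wx":0,"wy":0,"wz":0,"claw":0},{"dx":0.2,"dy":-0.9,"dz":-0.6,"wx":0,"wy":-0.005,"wz":0.006,"claw":0},{"dx":0.3,"dy":-1.7,"dz":-1.4,"wx":0,"wy":-0.009,"wz":0.012,"claw":0},{"dx":0.3,"dy":-2.5,"dz":-2,"wx":0,"wy":-0.015,"wz":0.019,"claw":0},{"dx":0.4,"dy":-3.4,"dz":-2.8,"wx":0,"wy":-0.019,"wz":0.024,"claw":0}]'
python3 -m handwheel '[{"dx":0.2,"dy":-3.4,"dz":-2.7,"wx":0,"wy":-0.019,"wz":0.025,"claw":0},{"dx":0.1,"dy":-3.4,"dz":-2.7,"wx":0,"wy":-0.02,"wz":0.025,"claw":0},{"dx":-0.1,"dy":-3.3,"dz":-2.8,"wx":0,"wy":-0.019,"wz":0.024,"claw":0},{"dx":-0.2,"dy":-3.4,"dz":-2.7,"wx":0,"wy":-0.019,"wz":0.025,"claw":0},{"dx":-0.3,"dy":-3.4,"dz":-2.7,"wx":0,"wy":-0.02,"wz":0.025,"claw":0},{"dx":-0.5,"dy":-3.4,"dz":-2.8,"wx":0,"wy":-0.019,"wz":0.024,"claw":0},{"dx":-0.6,"dy":-3.4,"dz":-2.7,"wx":0,"wy":-0.019,"wz":0.025,"claw":0},{"dx":-0.7,"dy":-3.3,"dz":-2.7,"wx":0,"wy":-0.019,"wz":0.025,"claw":0}]'
python3 -c "
from workcell import monitor as m;print(m.observe()['qpos'])"
```

```text
clock: 21.92
position: [0.5365, 0.1199, 0.2311]
tool_rot: [2.478, -0.001, 3.025]
force: [0.8, -1.0, -6.0]
grip_width: 0.0101
finger_force: 108.3
clock: 22.92
position: [0.4786, -0.2247, 0.2362]
tool_rot: [2.478, -0.001, 2.772]
force: [1.2, 0.1, -5.9]
grip_width: 0.0105
finger_force: 108.2
[ 1.51178737  0.96136889 -1.40170824  1.74351682  0.31700081  1.0950792
  1.33569059]
```

```bash
python3 -m handwheel '[{"dx":-0.8,"dy":-3.3,"dz":-2.7,"wx":0,"wy":-0.02,"wz":0.024,"claw":0},{"dx":-1,"dy":-3.3,"dz":-2.6,"wx":0,"wy":-0.019,"wz":0.025,"claw":0},{"dx":-1.2,"dy":-3.3,"dz":-2.7,"wx":0,"wy":-0.019,"wz":0.025,"claw":0},{"dx":-1.2,"dy":-3.2,"dz":-2.6,"wx":0,"wy":-0.019,"wz":0.024,"claw":0},{"dx":-1.4,"dy":-3.2,"dz":-2.6,"wx":0,"wy":-0.02,"wz":0.025,"claw":0},{"dx":-1.2,"dy":-2.4,"dz":-1.9,"wx":0,"wy":-0.014,"wz":0.018,"claw":0},{"dx":-0.8,"dy":-1.6,"dz":-1.3,"wx":0,"wy":-0.01,"wz":0.013,"claw":0},{"dx":-0.4,"dy":-0.8,"dz":-0.6,"wx":0,"wy":-0.005,"wz":0.006,"claw":0}]'
python3 -m handwheel '[{"dx":0,"dy":0,"dz":0,"wx":0,"wy":0,"wz":0,"claw":0}]'
python3 - <<'E'
from h import *
L=lambda z:np.array([.527,-.356,z])
ths=np.radians(np.r_[4,10,17,24,31,38,45,52,59,66,73,79,82])
zs=[.205,.195,.18,.165,.155,.15]+[.148]*7
plan([pose(1.0,t,lip=L(z)) for t,z in zip(ths,zs)])
T=optics.grab_frame("top");S=optics.grab_frame("scene")
cv2.imwrite("pics/t5.png",np.hstack([cv2.resize(T["frame"][180:390,340:620],(400,300)),cv2.resize(S["frame"][60:260,100:367],(400,300))]))
E
```

```text
clock: 23.92
position: [0.4314, -0.503, 0.2397]
tool_rot: [2.478, -0.001, 2.568]
force: [0.2, 0.4, -6.4]
grip_width: 0.011
finger_force: 108.3
clock: 24.05
position: [0.4321, -0.5018, 0.2404]
tool_rot: [2.477, -0.001, 2.57]
force: [0.3, 0.3, -5.4]
grip_width: 0.0106
finger_force: 108.3
q [ 1.61  1.09 -1.29  1.24  0.36  1.44  1.53]
"dx":-0.1,"dy":0.4,"dz":-0.1,"wx":0.071,"wy":0,"wz":-0.001 | 0.4
"dx":0,"dy":0.9,"dz":-0.3,"wx":0.104,"wy":0,"wz":0 | 0.9
"dx":0,"dy":0.9,"dz":-0.1,"wx":0.122,"wy":0,"wz":0 | 0.9
"dx":0,"dy":1.1,"dz":0.1,"wx":0.123,"wy":0,"wz":0 | 1.1
"dx":0,"dy":1.4,"dz":-0.4,"wx":0.122,"wy":0,"wz":0 | 1.5
"dx":0,"dy":1.6,"dz":-0.9,"wx":0.122,"wy":0,"wz":0 | 1.8
"dx":0,"dy":1.6,"dz":-1.2,"wx":0.122,"wy":0,"wz":0 | 2.0
"dx":0,"dy":1.7,"dz":-1.4,"wx":0.122,"wy":0,"wz":0 | 2.2
"dx":0,"dy":1.6,"dz":-1.3,"wx":0.122,"wy":0,"wz":0 | 2.1
"dx":0,"dy":1.7,"dz":-1.4,"wx":0.123,"wy":0,"wz":0 | 2.2
"dx":0,"dy":1.6,"dz":-1.4,"wx":0.122,"wy":0,"wz":0 | 2.1
"dx":0,"dy":1.4,"dz":-1.2,"wx":0.105,"wy":0,"wz":0 | 1.8
"dx":0,"dy":0.7,"dz":-0.6,"wx":0.052,"wy":0,"wz":0 | 0.9
```

View pics/t5.png

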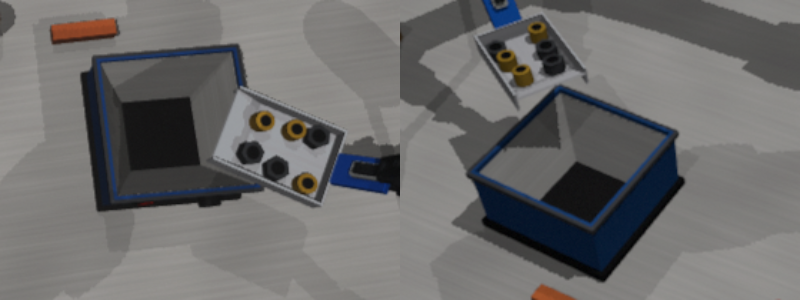

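All six fittings are still in the tray and the lip is just over the hopper's mouth (left panel, about (225,125)). I'll start tipping.

```bash
python3 -m handwheel '[{"dx":-0.1,"dy":0.4,"dz":-0.1,"wx":0.07,"wy":0,"wz":0,"claw":0},{"dx":0,"dy":0.9,"dz":-0.3,"wx":0.105,"wy":0,"wz":0,"claw":0},{"dx":0,"dy":0.9,"dz":-0.1,"wx":0.122,"wy":0,"wz":0,"claw":0},{"dx":0,"dy":1.1,"dz":0.1,"wx":0.122,"wy":0,"wz":0,"claw":0},{"dx":0,"dy":1.4,"dz":-0.4,"wx":0.122,"wy":0,"wz":0,"claw":0},{"dx":0,"dy":1.6,"dz":-0.9,"wx":0.122,"wy":0,"wz":0,"claw":0}]'
python3 - <<'E'
from h import *
L=lambda z:np.array([.527,-.356,z])
plan([pose(1.0,t,lip=L(.148)) for t in np.radians(np.r_[45,52,59,66,73,79,82])])
E
```

```text
clock: 24.9
position: [0.4625, -0.4554, 0.2786]
tool_rot: [-3.139, -0.0, 2.572]
force: [0.4, -0.1, -6.1]
grip_width: 0.0109
finger_force: 108.1
q [ 1.32  0.74 -1.12  1.44  0.67  1.38  1.18]
"dx":-0.1,"dy":1.5,"dz":-1.1,"wx":0.12,"wy":0,"wz":0.001 | 1.9
"dx":0,"dy":1.6,"dz":-1.3,"wx":0.122,"wy":0,"wz":0 | 2.1
"dx":0,"dy":1.6,"dz":-1.4,"wx":0.122,"wy":0,"wz":0 | 2.1
"dx":0,"dy":1.7,"dz":-1.4,"wx":0.122,"wy":0,"wz":0 | 2.2
"dx":0,"dy":1.6,"dz":-1.4,"wx":0.122,"wy":0,"wz":0 | 2.1
"dx":0,"dy":1.4,"dz":-1.2,"wx":0.105,"wy":0,"wz":0 | 1.8
"dx":0,"dy":0.7,"dz":-0.6,"wx":0.052,"wy":0,"wz":0 | 0.9
```

```bash
python3 -m handwheel '[{"dx":-0.1,"dy":1.5,"dz":-1.1,"wx":0.12,"wy":0,"wz":0,"claw":0},{"dx":0,"dy":1.6,"dz":-1.3,"wx":0.122,"wy":0,"wz":0,"claw":0},{"dx":0,"dy":1.6,"dz":-1.4,"wx":0.122,"wy":0,"wz":0,"claw":0},{"dx":0,"dy":1.7,"dz":-1.4,"wx":0.122,"wy":0,"wz":0,"claw":0},{"dx":0,"dy":1.6,"dz":-1.4,"wx":0.122,"wy":0,"wz":0,"claw":0},{"dx":0,"dy":1.4,"dz":-1.2,"wx":0.105,"wy":0,"wz":0,"claw":0},{"dx":0,"dy":0.7,"dz":-0.6,"wx":0.052,"wy":0,"wz":0,"claw":0},{"dx":0,"dy":0,"dz":0,"wx":0,"wy":0,"wz":0,"claw":0}]'
python3 -m handwheel '[{"dx":0,"dy":0,"dz":0,"wx":0,"wy":0,"wz":0,"claw":0},{"dx":0,"dy":0,"dz":0,"wx":0,"wy":0,"wz":0,"claw":0},{"dx":0,"dy":0,"dz":0,"wx":0,"wy":0,"wz":0,"claw":0},{"dx":0,"dy":0,"dz":0,"wx":0,"wy":0,"wz":0,"claw":0}]'
python3 - <<'E'
from h import *
s=monitor.observe();print(s["force"],s["qpos"])
T=optics.grab_frame("top");S=optics.grab_frame("scene")
cv2.imwrite("pics/t6.png",np.hstack([cv2.resize(T["frame"][180:390,340:620],(400,300)),cv2.resize(S["frame"][60:260,100:367],(400,300))]))
E
```

```text
clock: 25.9
position: [0.5293, -0.3536, 0.323]
tool_rot: [-2.379, -0.002, 2.575]
force: [-0.6, -0.7, -3.1]
grip_width: 0.0108
finger_force: 109.7
clock: 26.4
position: [0.5281, -0.3565, 0.324]
tool_rot: [-2.378, 0.0, 2.57]
force: [0.1, 0.1, -3.0]
grip_width: 0.0104
finger_force: 109.7
[ 0.13637079  0.14783731 -2.96434037] [ 0.65368118  0.71936459 -0.84096907  1.43328094  1.05657041  1.80863831
  0.72662764]
```

View pics/t6.png

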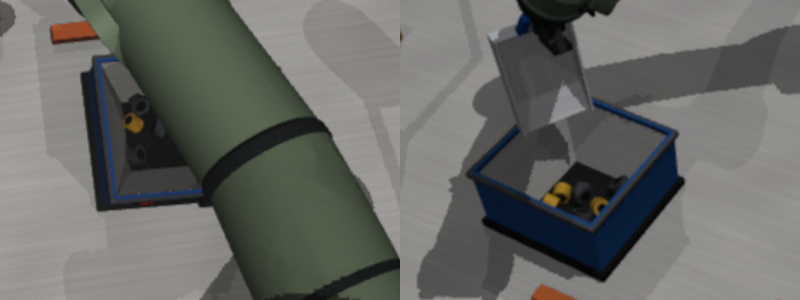

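The wrist force dropped by about 3 N (6×50 g) and the fittings lie in the hopper (right panel: brass at (562,190), (552,201), (600,205)); the tray is empty. Next I level it and return.

Run:
```python
from h import *
L=lambda z:np.array([.527,-.356,z])
ths=np.radians(np.r_[76,68,60,51,42,33,24,15,6,0])
zs=[.16,.17,.18,.19,.2,.205,.21,.215,.215,.215]
ps=[pose(1.0,t,lip=L(z)) for t,z in zip(ths,zs)]
s=ps[-1][0];e=np.array([.557,.2285,.22])
fr=np.cumsum([1,3]+[5]*13+[3,1]);fr=fr/fr[-1]
ps+=[pose(1.0+.532*k,0,tcp=s+(e-s)*k) for k in fr]
plan(ps)
```

```text
q [ 0.65  0.72 -0.84  1.43  1.06  1.81  0.73]
"dx":0.1,"dy":-1.9,"dz":0.4,"wx":-0.101,"wy":0,"wz":0 | 1.9
"dx":0,"dy":-2.3,"dz":1,"wx":-0.14,"wy":0,"wz":0 | 2.5
"dx":0,"dy":-2.2,"dz":0.9,"wx":-0.139,"wy":0,"wz":0 | 2.4
"dx":0,"dy":-2.2,"dz":1.1,"wx":-0.157,"wy":0,"wz":0 | 2.5
"dx":0,"dy":-2.1,"dz":1.1,"wx":-0.157,"wy":0,"wz":0 | 2.4
"dx":0,"dy":-1.9,"dz":1.5,"wx":-0.157,"wy":0,"wz":0 | 2.4
"dx":0,"dy":-1.8,"dz":1.6,"wx":-0.157,"wy":0,"wz":0 | 2.4
"dx":0,"dy":-1.7,"dz":1.5,"wx":-0.158,"wy":0,"wz":0 | 2.3
"dx":0,"dy":-1.9,"dz":2.1,"wx":-0.157,"wy":0,"wz":0 | 2.8
"dx":0,"dy":-1.2,"dz":1.3,"wx":-0.104,"wy":0,"wz":0 | 1.8
"dx":0.4,"dy":0.7,"dz":0.6,"wx":0,"wy":0.005,"wz":-0.006 | 1.0
"dx":1.2,"dy":2.2,"dz":1.8,"wx":0,"wy":0.013,"wz":-0.017 | 3.1
"dx":1.8,"dy":3.6,"dz":3,"wx":0,"wy":0.023,"wz":-0.029 | 5.0
"dx":1.7,"dy":3.7,"dz":3.1,"wx":0,"wy":0.022,"wz":-0.029 | 5.1
"dx":1.5,"dy":3.7,"dz":3.1,"wx":0,"wy":0.023,"wz":-0.028 | 5.1
"dx":1.4,"dy":3.8,"dz":3.1,"wx":0,"wy":0.022,"wz":-0.029 | 5.1
"dx":1.1,"dy":3.8,"dz":3.2,"wx":0,"wy":0.022,"wz":-0.029 | 5.1
"dx":1,"dy":3.8,"dz":3.2,"wx":0,"wy":0.023,"wz":-0.028 | 5.1
"dx":0.8,"dy":3.9,"dz":3.2,"wx":0,"wy":0.022,"wz":-0.029 | 5.1
"dx":0.6,"dy":3.8,"dz":3.2,"wx":0,"wy":0.023,"wz":-0.029 | 5.0
"dx":0.4,"dy":3.9,"dz":3.2,"wx":0,"wy":0.022,"wz":-0.029 | 5.1
"dx":0.2,"dy":3.9,"dz":3.3,"wx":0,"wy":0.023,"wz":-0.028 | 5.1
"dx":0.1,"dy":3.9,"dz":3.2,"wx":0,"wy":0.022,"wz":-0.029 | 5.0
"dx":-0.2,"dy":4,"dz":3.2,"wx":0,"wy":0.023,"wz":-0.029 | 5.1
"dx":-0.3,"dy":3.9,"dz":3.3,"wx":0,"wy":0.022,"wz":-0.028 | 5.1
"dx":-0.3,"dy":2.3,"dz":1.9,"wx":0,"wy":0.013,"wz":-0.018 | 3.0
"dx":-0.1,"dy":0.8,"dz":0.6,"wx":0,"wy":0.005,"wz":-0.005 | 1.0
```

```bash
python3 -m handwheel '[{"dx":0.1,"dy":-1.9,"dz":0.4,"wx":-0.1,"wy":0,"wz":0,"claw":0},{"dx":0,"dy":-2.3,"dz":1,"wx":-0.14,"wy":0,"wz":0,"claw":0},{"dx":0,"dy":-2.2,"dz":0.9,"wx":-0.14,"wy":0,"wz":0,"claw":0},{"dx":0,"dy":-2.2,"dz":1.1,"wx":-0.157,"wy":0,"wz":0,"claw":0},{"dx":0,"dy":-2.1,"dz":1.1,"wx":-0.157,"wy":0,"wz":0,"claw":0},{"dx":0,"dy":-1.9,"dz":1.5,"wx":-0.157,"wy":0,"wz":0,"claw":0},{"dx":0,"dy":-1.8,"dz":1.6,"wx":-0.157,"wy":0,"wz":0,"claw":0},{"dx":0,"dy":-1.7,"dz":1.5,"wx":-0.157,"wy":0,"wz":0,"claw":0}]'
python3 -m handwheel '[{"dx":0,"dy":-1.9,"dz":2.1,"wx":-0.157,"wy":0,"wz":0,"claw":0},{"dx":0,"dy":-1.2,"dz":1.3,"wx":-0.104,"wy":0,"wz":0,"claw":0},{"dx":0,"dy":0,"dz":0,"wx":0,"wy":0,"wz":0,"claw":0},{"dx":0.4,"dy":0.7,"dz":0.6,"wx":0,"wy":0.005,"wz":-0.006,"claw":0},{"dx":1.2,"dy":2.2,"dz":1.8,"wx":0,"wy":0.013,"wz":-0.017,"claw":0},{"dx":1.8,"dy":3.6,"dz":3,"wx":0,"wy":0.023,"wz":-0.029,"claw":0},{"dx":1.7,"dy":3.7,"dz":3.1,"wx":0,"wy":0.022,"wz":-0.029,"claw":0},{"dx":1.5,"dy":3.7,"dz":3.1,"wx":0,"wy":0.023,"wz":-0.028,"claw":0}]'
python3 -m handwheel '[{"dx":1.4,"dy":3.8,"dz":3.1,"wx":0,"wy":0.022,"wz":-0.029,"claw":0},{"dx":1.1,"dy":3.8,"dz":3.2,"wx":0,"wy":0.022,"wz":-0.029,"claw":0},{"dx":1,"dy":3.8,"dz":3.2,"wx":0,"wy":0.023,"wz":-0.028,"claw":0},{"dx":0.8,"dy":3.9,"dz":3.2,"wx":0,"wy":0.022,"wz":-0.029,"claw":0},{"dx":0.6,"dy":3.8,"dz":3.2,"wx":0,"wy":0.023,"wz":-0.029,"claw":0},{"dx":0.4,"dy":3.9,"dz":3.2,"wx":0,"wy":0.022,"wz":-0.029,"claw":0},{"dx":0.2,"dy":3.9,"dz":3.3,"wx":0,"wy":0.023,"wz":-0.028,"claw":0}]'
python3 - <<'E'
from h import *
s=np.array(monitor.observe()["position"]);e=np.array([.557,.2285,.19]);y=Ro.from_euler('xyz',monitor.observe()["tool_rot"]).as_matrix()
yaw=np.arctan2(y[1,0],y[0,0])-np.pi/2;print(s,yaw)
plan([pose(yaw+(1.532-yaw)*k,0,tcp=s+(e-s)*k) for k in (.3,.6,.85,1)])
E
```

```text
clock: 27.5
position: [0.4394, -0.4926, 0.286]
tool_rot: [2.737, 0.001, 2.569]
force: [0.6, 0.4, -3.4]
grip_width: 0.0108
finger_force: 109.6
clock: 28.5
position: [0.4663, -0.3084, 0.2373]
tool_rot: [2.484, 0.001, 2.714]
force: [1.1, 0.7, -2.6]
grip_width: 0.0107
finger_force: 109.7
clock: 29.38
position: [0.5241, 0.0416, 0.2255]
tool_rot: [2.483, 0.002, 2.969]
force: [1.5, 0.2, -2.4]
grip_width: 0.0109
finger_force: 109.8
[0.52405841 0.04159273 0.2255066 ] 1.3983371473554462
q [ 1.08  0.85 -1.36  1.92  0.27  0.79  1.14]
"dx":0,"dy":3.9,"dz":4.3,"wx":-0.005,"wy":0.026,"wz":-0.031 | 5.8
"dx":-0.3,"dy":3.8,"dz":4.4,"wx":0,"wy":0.025,"wz":-0.031 | 5.8
"dx":-0.3,"dy":3.2,"dz":3.6,"wx":0,"wy":0.02,"wz":-0.027 | 4.8
"dx":-0.4,"dy":1.9,"dz":2.1,"wx":0,"wy":0.013,"wz":-0.015 | 2.9
```

```bash
python3 -m handwheel '[{"dx":0,"dy":3.9,"dz":4.3,"wx":-0.005,"wy":0.026,"wz":-0.031,"claw":0},{"dx":-0.3,"dy":3.8,"dz":4.4,"wx":0,"wy":0.025,"wz":-0.031,"claw":0},{"dx":-0.3,"dy":3.2,"dz":3.6,"wx":0,"wy":0.02,"wz":-0.027,"claw":0},{"dx":-0.4,"dy":1.9,"dz":2.1,"wx":0,"wy":0.013,"wz":-0.015,"claw":0},{"dx":0,"dy":0,"dz":0,"wx":0,"wy":0,"wz":0,"claw":0},{"dx":0,"dy":0,"dz":0,"wx":0,"wy":0,"wz":0,"claw":0}]'
python3 - <<'E'
from h import *
T=optics.grab_frame("top");S=optics.grab_frame("scene")
s=monitor.observe();p=np.array(s["position"]);M=Ro.from_euler('xyz',s["tool_rot"]).as_matrix()
Rt=M@np.array([[0,1,0],[.788,0,.616],[.616,0,-.788]])
org=p-Rt@[-.0834,0,.0465]; print("expected tray origin",org,"up",Rt[:,2])
fm=[]
for f,c in((T,"top"),(S,"scene")):
    e=proj(f,org)[0]; m=near("tray",c,e,40); print(c,e,None if m is None else m.sum())
    if m is not None: fm.append((f,m))
yaw=np.arctan2(Rt[1,0],Rt[0,0])
def cost(v):
    R=Ro.from_euler('z',v[3]).as_matrix()@Ro.from_euler('y',v[4]).as_matrix()
    return sum(np.abs(sil(f,[tray@R.T+v[:3]])-m*1).sum()/m.sum() for f,m in fm)
# handle partly hidden: remove handle-ish area from masks
fm2=[]
for f,m in fm:
    h=sil(f,[handle@Rt.T+org]);t=sil(f,[tray@Rt.T+org]); mm=m.copy(); mm[(h>.5)&(t<.2)]=0; fm2.append((f,mm))
fm=fm2
x0=np.array([*org,yaw,0]);best=minimize(cost,x0,method='Nelder-Mead',options=dict(initial_simplex=[x0]+[x0+np.eye(5)[i]*[.006,.006,.006,.04,.06][i] for i in range(5)],xatol=2e-4,fatol=1e-4,maxiter=600))
print("cost0",cost(x0),"fit",best.x.round(4),best.fun,"yaw0",yaw)
cv2.imwrite("pics/t7.png",np.hstack([cv2.resize(T["frame"][180:390,340:620],(400,300)),cv2.resize(S["frame"][200:350,370:570],(400,300))]))
go([.5569,.2304,.0765])
E
```

```text
clock: 30.12
position: [0.5581, 0.2258, 0.1911]
tool_rot: [2.476, -0.001, 3.1]
force: [0.6, -0.8, -3.1]
grip_width: 0.0108
finger_force: 109.8
expected tray origin [0.56225735 0.30824784 0.14441939] up [ 0.00155442 -0.0027116   1.0001951 ]
top [174.6733778  300.03644671] 4383.0
scene [485.33752155 254.28941872] 5372.0
cost0 0.12640301900980488 fit [0.5611 0.3089 0.1434 1.5403 0.0055] 0.11013794077977215 yaw0 1.5271502890482438
q [ 0.64  0.89 -1.23  1.85  0.33  0.64  0.99] pos [0.5589 0.2246 0.1905] z [ 0.026  0.618 -0.786] x [-0.999  0.044  0.002]
dxyz cm [ 0.21 -6.6   9.31]
```

View pics/t7.png

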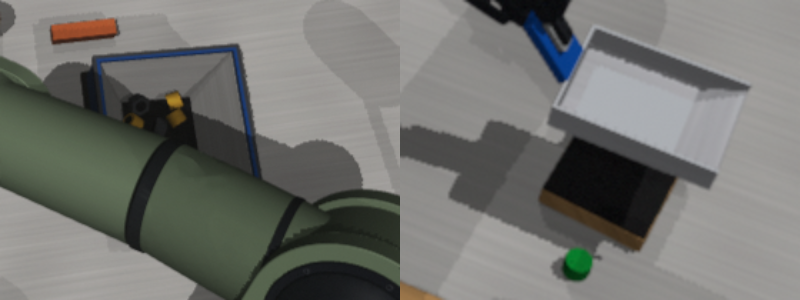

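No slip: the empty tray is level (right panel), and all three brass bushes show in the hopper. Lowering it onto the stand.

```bash
python3 -m handwheel '[{"dx":0.1,"dy":-1,"dz":1.5,"wx":0,"wy":0,"wz":0,"claw":0},{"dx":0.1,"dy":-1.5,"dz":2.2,"wx":0,"wy":0,"wz":0,"claw":0},{"dx":0,"dy":-1.5,"dz":2.2,"wx":0,"wy":0,"wz":0,"claw":0},{"dx":0,"dy":-1.2,"dz":1.6,"wx":0,"wy":0,"wz":0,"claw":0},{"dx":0,"dy":-0.8,"dz":1.0,"wx":0,"wy":0,"wz":0,"claw":0},{"dx":0,"dy":0,"dz":0,"wx":0,"wy":0,"wz":0,"claw":0},{"dx":0,"dy":0,"dz":0,"wx":0,"wy":0,"wz":0,"claw":0}]'
python3 - <<'E'
from h import *
print(monitor.observe()["tool_rot"])
go([.5569,.2304,.0765])
E
```

```text
clock: 31.2
position: [0.5572, 0.2311, 0.087]
tool_rot: [2.474, -0.002, 3.098]
force: [0.3, -0.1, -2.7]
grip_width: 0.0109
finger_force: 109.8
[ 2.47382720e+00 -1.95960848e-03  3.09806813e+00]
q [ 0.55  1.01 -1.08  1.9   0.43  0.47  0.99] pos [0.5572 0.2311 0.087 ] z [ 0.025  0.619 -0.785] x [-0.999  0.044  0.002]
dxyz cm [ 0.02 -0.71  0.78]
```

```bash
python3 -m handwheel '[{"dx":0,"dy":-0.1,"dz":0.1,"wx":0.003,"wy":0,"wz":0,"claw":0},{"dx":0,"dy":-0.1,"dz":0.1,"wx":0,"wy":0,"wz":0,"claw":0},{"dx":0,"dy":-0.1,"dz":0.12,"wx":0,"wy":0,"wz":0,"claw":0},{"dx":0,"dy":-0.1,"dz":0.12,"wx":0,"wy":0,"wz":0,"claw":0},{"dx":0,"dy":-0.07,"dz":0.1,"wx":0,"wy":0,"wz":0,"claw":0},{"dx":0,"dy":-0.06,"dz":0.08,"wx":0,"wy":0,"wz":0,"claw":0},{"dx":0,"dy":0,"dz":0,"wx":0,"wy":0,"wz":0,"claw":0}]'
python3 -m handwheel '[{"dx":0,"dy":-0.03,"dz":0.04,"wx":0,"wy":0,"wz":0,"claw":0},{"dx":0,"dy":0,"dz":0,"wx":0,"wy":0,"wz":0,"claw":0}]'
```

```text
clock: 32.08
position: [0.5568, 0.2306, 0.0781]
tool_rot: [2.477, -0.003, 3.098]
force: [0.2, 0.3, -3.1]
grip_width: 0.0108
finger_force: 109.9
clock: 32.33
position: [0.5568, 0.2306, 0.0777]
tool_rot: [2.477, -0.003, 3.098]
force: [-0.2, 0.0, -4.1]
grip_width: 0.011
finger_force: 109.9
```

```bash
for i in 1; do python3 -m handwheel '[{"dx":0,"dy":-0.03,"dz":0.04,"wx":0,"wy":0,"wz":0,"claw":0},{"dx":0,"dy":0,"dz":0,"wx":0,"wy":0,"wz":0,"claw":0}]'; python3 -m handwheel '[{"dx":0,"dy":-0.03,"dz":0.04,"wx":0,"wy":0,"wz":0,"claw":0},{"dx":0,"dy":0,"dz":0,"wx":0,"wy":0,"wz":0,"claw":0}]'; python3 -m handwheel '[{"dx":0,"dy":-0.02,"dz":0.02,"wx":0,"wy":0,"wz":0,"claw":0},{"dx":0,"dy":0,"dz":0,"wx":0,"wy":0,"wz":0,"claw":0}]'; done
```

```text
clock: 32.58
position: [0.5568, 0.2306, 0.0772]
tool_rot: [2.477, -0.003, 3.098]
force: [0.2, 0.0, -2.9]
grip_width: 0.011
finger_force: 109.9
clock: 32.83
position: [0.5569, 0.2307, 0.0768]
tool_rot: [2.477, -0.003, 3.098]
force: [-1.1, -1.3, -0.7]
grip_width: 0.0109
finger_force: 110.6
clock: 33.08
position: [0.5568, 0.2307, 0.0767]
tool_rot: [2.477, -0.002, 3.098]
force: [-2.8, -3.2, 5.9]
grip_width: 0.0106
finger_force: 111.3
```

```bash
python3 -m handwheel '[{"dx":0,"dy":0,"dz":0,"wx":0,"wy":0,"wz":0,"claw":0},{"dx":0,"dy":0,"dz":0,"wx":0,"wy":0,"wz":0,"claw":0},{"dx":0,"dy":0,"dz":0,"wx":0,"wy":0,"wz":0,"claw":14},{"dx":0,"dy":0,"dz":0,"wx":0,"wy":0,"wz":0,"claw":18},{"dx":0,"dy":0,"dz":0,"wx":0,"wy":0,"wz":0,"claw":25},{"dx":0,"dy":0,"dz":0,"wx":0,"wy":0,"wz":0,"claw":35},{"dx":0,"dy":0,"dz":0,"wx":0,"wy":0,"wz":0,"claw":45},{"dx":0,"dy":0,"dz":0,"wx":0,"wy":0,"wz":0,"claw":45}]' 20
python3 -m handwheel '[{"dx":0,"dy":0,"dz":0,"wx":0,"wy":0,"wz":0,"claw":45},{"dx":0,"dy":0,"dz":-1,"wx":0,"wy":0,"wz":0,"claw":45},{"dx":0,"dy":0,"dz":-3,"wx":0,"wy":0,"wz":0,"claw":45},{"dx":0,"dy":0,"dz":-4,"wx":0,"wy":0,"wz":0,"claw":45},{"dx":0,"dy":0,"dz":-4,"wx":0,"wy":0,"wz":0,"claw":45},{"dx":0,"dy":0,"dz":-3,"wx":0,"wy":0,"wz":0,"claw":45},{"dx":0,"dy":0,"dz":0,"wx":0,"wy":0,"wz":0,"claw":45}]'
python3 - <<'E'
from h import *
print(monitor.observe()["qpos"].__repr__())
T=optics.grab_frame("top");S=optics.grab_frame("scene")
fm=[(f,m) for f,m in ((T,near("tray","top",(180,307))),(S,near("tray","scene",(480,282)))) if m is not None]
print(len(fm),fit(fm,[tray,handle],[.56,.314,1.535],.03,(.005,.005,.05)))
cv2.imwrite("pics/t8.png",np.hstack([cv2.resize(T["frame"][150:350,130:397],(400,300)),cv2.resize(S["frame"][90:390,140:540],(400,300))]))
E
```

```text
clock: 34.08
position: [0.5569, 0.2306, 0.0764]
tool_rot: [2.477, -0.003, 3.098]
force: [0.3, -0.4, 0.0]
grip_width: 0.0385
finger_force: 0.0
clock: 34.95
position: [0.5541, 0.1364, 0.196]
tool_rot: [2.478, -0.001, 3.095]
force: [0.6, -0.3, -0.3]
grip_width: 0.0385
finger_force: 0.0
array([ 0.82286444,  0.90822483, -1.28040327,  1.85375957,  0.32019599,
        0.7494018 ,  1.10529036])
2 (array([0.55970067, 0.31382211, 1.5340958 ]), np.float64(0.09224959115813257))
```

View pics/t8.png

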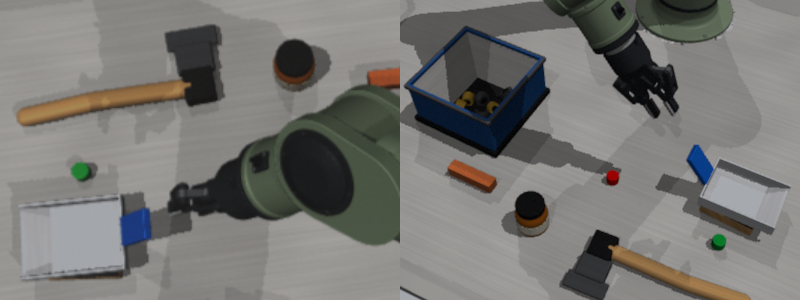

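The tray stands empty at its starting pose, the fittings are in the hopper, nothing else has moved, and the robot is clear. Handing in.

```bash
python3 -c "
from workcell import job_done;print(job_done())"
```

```text
the job is handed in; nothing more can be done
None
```

The job is handed in, though no verdict came back: by the pictures and a 3 N drop in wrist force all six fittings went into the hopper, the empty tray is level at its starting spot and let go, and the hatchet, jar and stone look unmoved.

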